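Prop the wet-grinding tray for draining

TASK

Empty the cast-iron wet-grinding tray for draining: lay every inkstone that is in it flat on the slatted drying rack, then press the pry bar's tail down over its fulcrum and swing it under the steel keeper so that the tray's edge stays up. Slip the two hardwood packers lengthwise under the raised edge, one on each side of the bar, then free the bar from the keeper and let the tray down to rest on both packers. Unscrew the tray's brass drain cap to its stop, a little over half a turn.

Things in the scene. Friction and masses are not known exactly. Their poses are not given: they have to be found in the camera images.
- tray_edge (a point): Tipping rig, fixed. This point is on the bench (z = 0) below the middle of the tray's lifting edge; x axis along the edge, y axis level to the tray's pivot rail at y = 280 mm. The black cast-iron tray covers x -150 to 150, y 0 to 280 mm; while down its underside is 18 mm, inner floor 28 mm, rim 60 mm over the bench; walls 8 mm. It weighs about 7 kg. Below the edge it is free to y = 100 mm
- tray (a joint): tilt of the tray about its pivot rail in rad: 0 = down flat, grows as the lifting edge rises (edge underside = 18 mm + 280 mm x angle over the bench). About 0.05 resting on the packers, about 0.072 with the bar's tail up against the underside of the keeper's lip; falls back when nothing holds it up
- ridge (a point): Fulcrum, fixed: wooden block with a rounded steel ridge on which the pry bar rests. This point is the middle of the ridge's top, 34 mm over the bench, at x = 0, y = -75 mm of the tray_edge frame and with the same axes. The ridge runs along x from -20 to 20 mm; the block is 44 mm in x, 32 mm in y
- bar_grip (a point): Pry bar, loose flat steel 430 x 22 x 12 mm, 0.8 kg, last 50 mm a 6 mm thick toe, 28 mm of it under the tray's edge; it rests on the ridge, tail in the air, sloping up 0.29 rad from the tray. This point, where to take hold: centre of its section, 250 mm from the ridge, 75 mm from the tail's end. Its y axis points along the bar to the toe, z out of its upper flat. Pressing takes 10 to 17 N
- keeper (a point): Keeper, fixed black steel inverted-L bracket at the bar's tail, axes as tray_edge. This point: middle of its lip's underside, 55 mm up, at x = 40, y = -370 mm of tray_edge. Lip 8 mm thick, 26 mm wide in y, from the post (x = 54 mm) to x = 20 mm, open to -x. A bar pressed level, then swung 35 mm to +x (0.12 rad about the ridge), goes under it and stays; to free it press it 5 mm down and swing back
- packer1_mid (a point): Hardwood packer, a block 110 mm long (its x axis), 44 mm wide, 30 mm high; this point is its centre, 15 mm over its underside. It belongs under the raised edge with its length across the edge, about 30 mm of it under the tray, about 110 mm to one side of the bar
- packer2_mid (a point): The second hardwood packer, the same as packer1; it goes on the other side of the bar
- drain_cap (a joint): turn of the drain cap in rad: 0 = screwed tight, grows anticlockwise seen from above (unscrewing) to a stop at 3.5. It stays where it is left
- cap_mid (a point): Brass drain cap in the tray, a ribbed cylinder 40 mm in diameter, 30 mm tall, on a 6 mm seat on the tray's floor; this point is its centre, 22 mm over the floor, on its axis, at x = 0, y = 215 mm of the tray_edge frame. It tilts with the tray and climbs 1.3 mm per rad as it is unscrewed. It takes 0.1 N m to turn
- rack_mid (a point): Drying rack, a low slatted wooden grid fixed on the bench, 110 mm (its x) by 240 mm (its y), 20 mm high; this point is the middle of its top. Three stones fit on it with their length along x, 76 mm from one to the next
- stone1_mid (a point): Inkstone of grey slate, a rounded slab 44 mm (its x) by 88 mm (its y) by 22 mm thick, 0.24 kg, at the start flat on the tray's floor; this point is its centre, 11 mm over its underside. May be absent
- stone2_mid (a point): Inkstone of grey slate, a rounded slab 44 mm (its x) by 88 mm (its y) by 22 mm thick, 0.24 kg, at the start flat on the tray's floor; this point is its centre, 11 mm over its underside. May be absent
- stone3_mid (a point): Inkstone of grey slate, a rounded slab 44 mm (its x) by 88 mm (its y) by 22 mm thick, 0.24 kg, at the start flat on the tray's floor; this point is its centre, 11 mm over its underside. May be absent
- finished_stone_mid (a point): Bystander: large finished inkstone 100 x 160 x 28 mm on the bench between tray and robot, this point at its centre. Leave it alone
- mallet: Bystander: wooden mallet 260 mm long lying on the bench between rack and robot. Leave it alone
- brush_pot: Bystander: terracotta brush pot 76 mm in diameter, 100 mm tall, on the bench behind the pivot rail, origin under its centre. Leave it alone
There are look-alikes about, which are no part of the job. What is shaped like the part that bears packer2_mid but green or purple is not meant.

How it is judged:
By the outcome, as a careful person would: the job done as asked, in the order asked, and still so for the second after the job is handed in, with the robot touching nothing.
Of stone1, stone2, stone3 only 1 to 3 are there at a start; the rules pass over those that are not, and their reading is None.
At some moment in a run one of packer1, packer2 may be knocked a few centimetres aside while the robot is not near it.
It also fails if it takes over 210 s, if anything falls off the work surface, if the arm or the gripper's body presses on something with over 40 N, if the wrist force passes 120 N, or if a joint passes its speed limit or range.

ROBOT

A 6-joint arm with a two-finger parallel gripper is mounted at the origin on the work surface. World frame = base frame: x ahead of the robot, y to its left, z up, the work surface at z = 0. Lengths are in m, angles in rad, forces in N, time in s.
With the tool pointing down it reaches from about 0.225 to 0.875 m from the base axis. Payload 3.4 kg.
Tool frame: the origin (TCP) lies at the very end of the fingers, on their centre line; the grasp point (between the pads) lies 19 mm behind it; z points along the fingers, y is the line along which they close (so a half turn about z gives the same grasp; the last joint's range is limited). The gripper opens to 85 mm and grips with 20 to 120 N. Pads are 22 mm wide; open, the fingers measure 114 mm over their backs; the gripper's body (76 mm by 85 mm) begins 54 mm behind the grasp point. The pads swing forward as they close: fully open they stand 13 mm farther back than shut.
Start: joints at [1.072, 0.276, 1.505, -0, 1.361, -0.121], TCP at [0.212, 0.534, 0.231] pointing down, gripper open.
Joint ranges: [-2.89, 2.89], [-0.75, 2.08], [0.22, 2.7], [-1.18, 4.32], [0.11, 2.71], [-2.7, 2.7]. Speed limits (rad/s): [2.57, 2.57, 3.14, 3.14, 3.14, 3.14].

INTERFACE

Orientations are given as a unit quaternion [w, x, y, z].
In Python, from rig import manip, get_image, camera_info gives the robot as it stands. The module is installed in compiled form; this text tells all that it offers.
- The arm moves only by the shell command python3 -m crank 'ROWS' [FORCE]. ROWS is a JSON object of lists of equal length, an entry for each row: "translation": the shift along the tool's x, y, z in mm, a list of three; "roll": the turn about the tool's z in rad; "fingers": the opening, from 0 (shut) to 1 (fully open). A call has 1 to 8 rows; each row shifts and turns the commanded pose from where the row before left it, along the tool's axes as they then stand; what a row does not reach is not made up. A row lasts 1/10 s, in which the tool goes at most 50 mm and 8.59 degrees, less where a joint would pass 70% of its speed; a pose out of reach is approached as far as the arm can. A call is refused whole if a number of a shift passes 50 or a number of a turn 0.15, either way. A call with a gripper value outside its range is refused whole. The fingers move at their own pace and stop on an object; FORCE is the grip in N (left out, the last holds). Time passes only in rows, so rows that do not move let the fingers close. It gives the time, the measured TCP pose, the force, the opening and the grip force at its end, in the units of the state.
- manip.get_state(): the state, without advancing time (a new reading comes with each control period).
- get_image(name): name is "side" or "top"; returns the picture (420x560x3 uint8, blue, green, red); there is no depth.
- camera_info(name): a dict with "mtx" (3x3 intrinsics, pixels), "rvec" (rotation vector, rad) and "tvec" (3), from world to camera coordinates, as OpenCV has them. Camera axes: x right, y down, z forward; pixel columns grow to the right and rows downward; lengths in m; the calibration is good to about 2 mm. A picture is of the moment at which its call begins. camera_info takes no time and is no camera call.
- manip.sign_off(): hands the job in; it is judged then, once.
The state is a dict: "clock": time; "qpos": joint angles; "qd": joint speeds; "effort": joint torques, N m; "position": TCP position; "ee_rot": TCP orientation; "contact_force": force on the tool from outside, world axes, zero at the start; "moment": the same for the moment, N m; "width": finger opening in m; "gripper_force": force on a finger pad.
Only numpy, scipy, OpenCV 4.12 (cv2) and the standard library are available. Lean on these libraries where they do the work, as an engineer would, in place of code of your own. Each camera call takes 0.05 s, during which the arm holds its last target. There are 200 camera calls.

## Working session

There is one attempt and no reset: what is moved stays moved. The work goes in short steps, Python scripts to look and compute and a shell command to move; the robot and the scene stay as the last step left them, time stands still between calls to the robot, and variables do not carry over. Pictures are saved under pics/ and viewed, at most 14 in all, crops included, and the job is handed in when it is done.

```bash
mkdir -p pics; cat > h.py <<'E'
import numpy as np, cv2
from rig import manip,get_image,camera_info
from scipy.spatial.transform import Rotation as R
def cam(n):
    c=camera_info(n);return np.array(c['mtx'],float),np.array(c['rvec'],float).ravel(),np.array(c['tvec'],float).ravel()
def ray(n,u,v):
    K,r,t=cam(n);M=R.from_rotvec(r).as_matrix();return -M.T@t, M.T@np.linalg.solve(K,[u,v,1.])
def onz(n,u,v,z):
    o,d=ray(n,u,v);return o+d*(z-o[2])/d[2]
def proj(n,P):
    K,r,t=cam(n);return cv2.projectPoints(np.array(P,float).reshape(-1,3),r,t,K,None)[0].reshape(-1,2)
def st():
    s=manip.get_state();q=s['ee_rot'];m=R.from_quat([q[1],q[2],q[3],q[0]]).as_matrix()
    return s,np.array(s['position']),m
E
python3 - <<'E'
from h import *
for n in('side','top'):
    cv2.imwrite(f'pics/{n}0.png',cv2.resize(get_image(n),(784,588)))
    print(n,ray(n,280,210))
s,p,m=st();print(s['clock'],p,m.round(3),s['width'])
E
```

```text
side (array([-0.08487175, -1.08309817,  1.19573572]), array([ 0.35116134,  0.67223998, -0.6521099 ]))
top (array([0.22683118, 0.03155494, 1.35598056]), array([ 0.20491972, -0.01739384, -0.97868246]))
0.1 [0.21186965 0.53404227 0.23051595] [[-0.929  0.369 -0.001]
 [ 0.369  0.929 -0.001]
 [ 0.    -0.002 -1.   ]] 0.08547688189115099
```

View pics/side0.png

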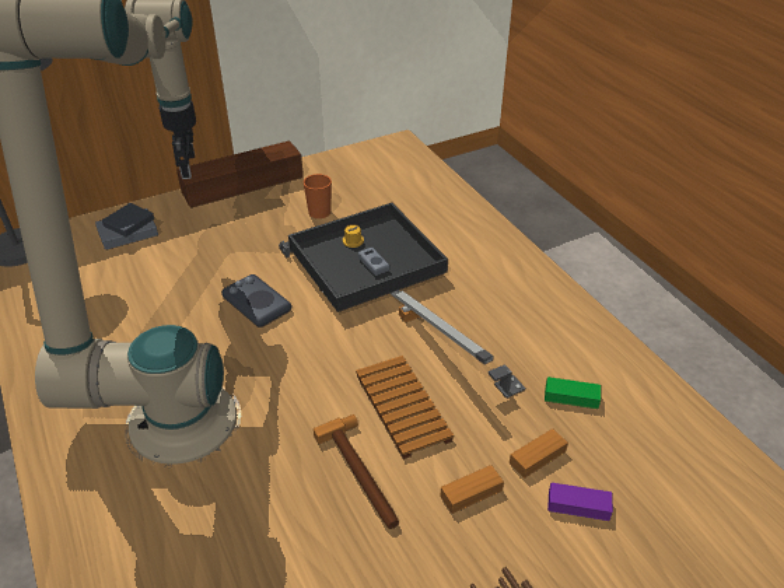

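View pics/top0.png

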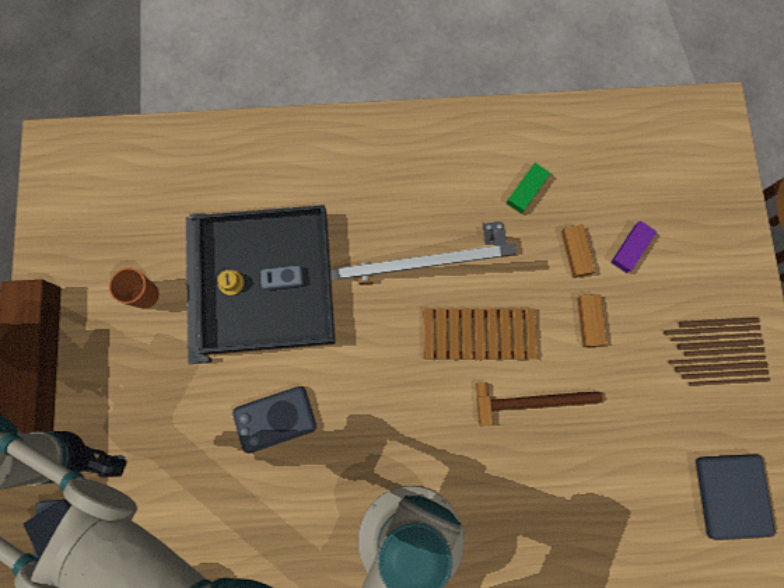

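Top view (784 px scale): one stone in the tray at (282,277), cap (230,282), bar from (340,272) to (515,249), keeper (495,235). Packers are brown, at (578,250) and (593,320). The rack is at (480,333). Look-alikes to skip: green (529,188) and purple (634,247) blocks, the large finished stone (275,419), and dark slabs at (735,497) and (45,530).

```bash
cat > meas.py <<'E'
from h import *
def rect(mask,n,z,box=None,k=3,amin=150):
    m=np.zeros_like(mask)
    x0,y0,x1,y1=box; m[y0:y1,x0:x1]=mask[y0:y1,x0:x1]
    m=cv2.morphologyEx(m,cv2.MORPH_CLOSE,np.ones((k,k),np.uint8)); m=cv2.morphologyEx(m,cv2.MORPH_OPEN,np.ones((3,3),np.uint8))
    cs=[c for c in cv2.findContours(m,0,2)[0] if cv2.contourArea(c)>amin]
    out=[]
    for c in cs:
        W=np.array([onz(n,u,v,z)[:2] for u,v in c.reshape(-1,2)],np.float32)*1000
        (cx,cy),(w,h),a=cv2.minAreaRect(W)
        if w<h: w,h,a=h,w,a+90
        out.append((round(cx,1),round(cy,1),round(w,1),round(h,1),round((a+90)%180-90,1)))
    return out
E
python3 - <<'E'
from meas import *
im=get_image('top');cv2.imwrite('pics/top.raw.png',im)
hsv=cv2.cvtColor(im,cv2.COLOR_BGR2HSV)
for nm,(u,v) in dict(packer=(412,178),packer2=(423,229),slat=(327,238),table=(450,178),tray=(200,230),rim=(232,180),stone=(196,197),bar=(300,187),cap=(164,200),rackgap=(331,238)).items():
    print(nm,hsv[v,u],im[v,u])
B=lambda a:np.uint8(a)*255
H,S,V=[hsv[...,i].astype(int) for i in range(3)]
dark=B((V<75)&(S<90)); print('tray',rect(dark,'top',.06,(125,130,250,265),7))
stone=B((S<80)&(V>85)); print('stone',rect(stone,'top',.05,(170,170,225,220)))
print('bar',rect(B((S<60)&(V>100)),'top',.06,(236,165,375,205)))
br=B((S>140)&(V>60)); 
for t in(130,150,170):
  br=B((S>t)&(V>110)&(H<16)); print(t,'pk',rect(br,'top',.03,(395,150,440,255)),'rack',rect(br,'top',.02,(295,212,390,262),9))
print('cap',rect(B((S>150)&(V>90)),'top',.064,(150,185,180,215)))
cv2.imwrite('pics/crop0.png',cv2.resize(im[120:270,120:440],(800,375),interpolation=cv2.INTER_CUBIC))
E
```

```text
packer [ 16 170 147] [ 49 102 147]
packer2 [ 16 164 146] [ 52 101 146]
slat [ 16 162 118] [ 43  82 118]
table [139 161 138] [138  51 105]
tray [105  25  61] [61 58 55]
rim [96 18 70] [70 69 65]
stone [108  36 127] [127 116 109]
bar [ 94  10 176] [176 175 169]
cap [ 23 177 187] [ 57 156 187]
rackgap [ 16 171 148] [ 49 103 148]
tray [(541.8, 288.6, 321.1, 301.2, 1.7)]
stone [(552.5, 244.8, 85.5, 41.3, -86.3)]
bar [(559.5, -47.5, 364.0, 38.0, -85.2)]
130 pk [(422.9, -414.4, 102.8, 50.9, -3.2), (580.9, -405.4, 106.2, 45.5, 6.3)] rack [(410.8, -175.1, 239.6, 108.8, 86.8)]
150 pk [(419.3, -416.0, 96.5, 44.1, -0.7), (581.0, -405.6, 106.2, 44.6, 7.6)] rack [(410.9, -174.0, 237.5, 108.8, 86.8)]
170 pk [] rack [(405.9, -260.7, 103.6, 53.3, -2.2), (413.3, -129.9, 149.1, 102.7, 86.8)]
cap [(542.4, 347.6, 52.4, 50.3, -0.4)]
```

View pics/crop0.png

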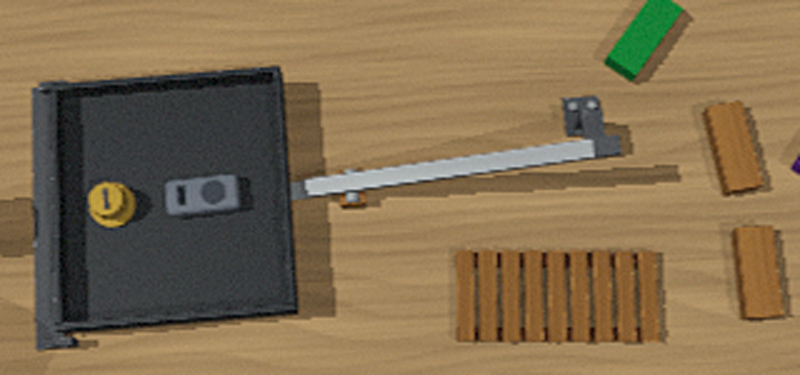

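```bash
cat > frame.py <<'E'
from meas import *
E
python3 - <<'E'
from meas import *
f=lambda x,y,z:onz('top',120+x/2.5,120+y/2.5,z)*1000
a=f(281,68,.06);b=f(297,314,.06);d=a-b
print('edge',a.round(1),b.round(1),np.linalg.norm(d),'az',np.degrees(np.arctan2(d[1],d[0])),'mid',((a+b)/2).round(1))
az=np.radians(-3.2);X=np.array([np.cos(az),np.sin(az)]);Y=np.array([-X[1],X[0]])
for M in((a+b)[:2]/2,):
    for nm,p in dict(ridge=f(352,190,.034),cap=f(111,202,.065),barTail=f(620,148,.133),barA=f(592,150,.125),barEdge=f(306,187,.035),lip=f(602,146,.063)).items():
        r=p[:2]-M;print(nm,p.round(1),'tray',(X@r).round(1),(Y@r).round(1))
# tray edge rim contour from dark mask: line fit on the lifting edge
im=cv2.imread('pics/top.raw.png');hsv=cv2.cvtColor(im,cv2.COLOR_BGR2HSV)
br=np.uint8(np.abs(hsv[...,2].astype(int)*0)+((hsv[...,1]<70)&(hsv[...,2]<85)))
pts=[]
for v in list(range(155,185))+list(range(205,240)):
    u=np.where(br[v,200:250])[0].max()+200.5
    pts.append(onz('top',u,v,.06)[:2]*1000)
vx,vy,x0,y0=cv2.fitLine(np.float32(pts),cv2.DIST_HUBER,0,.01,.01).ravel();print('line az',np.degrees(np.arctan(vy/vx)),x0,y0)
# bar centreline points
m=np.uint8((hsv[...,1]<60)&(hsv[...,2]>110))
P=[]
for u in range(245,358,8):
    w=np.where(m[165:205,u])[0]+165
    if len(w): P.append((u+.5,w.mean()+.5,len(w)))
print(P[0],P[-1])
E
```

```text
edge [701.1 141.7  60. ] [399.7 133.8  60. ] 301.4825991145555 az 1.4965521546045855 mid [550.4 137.8  60. ]
ridge [550.1  63.6  34. ] tray 3.9 -74.1
cap [544.1 347.6  65. ] tray -18.0 209.1
barTail [ 557.5 -243.1  133. ] tray 28.3 -379.9
barA [ 559.1 -213.   125. ] tray 28.3 -349.7
barEdge [556.8 119.   35. ] tray 7.4 -18.4
lip [ 580.1 -237.7   63. ] tray 50.6 -373.2
line az 1.780765 539.4504 138.85544
(245.5, np.float64(194.5), 7) (357.5, np.float64(179.5), 7)
```

```bash
cat > plan.py <<'E'
import sys
from h import *
x,y,z,az=map(float,sys.argv[1:5]); s,p,m=st()
d=m.T@(np.array([x,y,z])-p*1000)
a=np.degrees(np.arctan2(m[1,1],m[0,1])); r=a-az
r=(r+180)%360-180
print('pos',(p*1000).round(1),'az',round(a,1),'q1',round(s['qpos'][0],2),'q6',round(s['qpos'][5],2),'t',round(s['clock'],1),'w',round(s['width']*1000,1),'gf',np.round(s['gripper_force'],1),'F',np.round(s['contact_force'],1))
print('SHIFT',d.round(1),'ROLL',round(np.radians(r),3),'or',round(np.radians(r-np.sign(r)*180),3))
E
python3 plan.py 552.5 244.8 231 3.7
```

```text
pos [211.9 534.1 230.7] az 68.4 q1 1.07 q6 -0.12 t 0.1 w 85.2 gf 0.0 F [1.  0.  0.1]
SHIFT [-4.233e+02 -1.433e+02 -2.000e-01] ROLL 1.128 or -2.013
```

```bash
Z8='x'; python3 -m crank '{"translation":[[-15,-5,0],[-30,-10,0],[-30,-10,0],[-35,-12,0],[-35,-12,0],[-35,-12,0],[-35,-12,0],[-35,-12,0]],"roll":[0,0,0,0,0,0,0,0],"fingers":[1,1,1,1,1,1,1,1]}'; python3 -m crank '{"translation":[[-35,-12,0],[-35,-12,0],[-35,-12,0],[-30,-10,0],[-23,-7,0],[-15,-5,0],[0,0,0]],"roll":[0,0,0,0,0,0,0],"fingers":[1,1,1,1,1,1,1]}';  python3 -m crank '{"translation":[[0,0,20],[0,0,20],[0,0,20],[0,0,20],[0,0,20],[0,0,10],[0,0,0],[0,0,0]],"roll":[0.14,0.14,0.14,0.14,0.14,0.14,0.14,0.148],"fingers":[1,1,1,1,1,1,1,1]}'; python3 plan.py 552.5 244.8 60 3.7
```

```text
clock: 0.95
position: [0.4145, 0.361, 0.2313]
ee_rot: [0.0, 0.188, 0.982, -0.0]
contact_force: [0.2, 0.9, -0.0]
width: 0.0855
gripper_force: 0.0
clock: 1.65
position: [0.5539, 0.2435, 0.2309]
ee_rot: [0.0, 0.189, 0.982, -0.0]
contact_force: [0.2, 0.4, 0.2]
width: 0.0851
gripper_force: 0.0
clock: 2.45
position: [0.5508, 0.2463, 0.1208]
ee_rot: [-0.001, 0.685, 0.728, -0.001]
contact_force: [0.1, 0.7, -0.2]
width: 0.0856
gripper_force: 0.0
pos [550.8 246.3 120.8] az 3.5 q1 0.3 q6 0.24 t 2.5 w 85.6 gf 0.0 F [ 0.1  0.7 -0.2]
SHIFT [-1.7  1.7 60.8] ROLL -0.004 or 3.137
```

```bash
python3 -m crank '{"translation":[[-1.5,1.5,25],[0,0,25],[0,0,20],[0,0,10],[0,0,6],[0,0,3],[0,0,0]],"roll":[0,0,0,0,0,0,0],"fingers":[1,1,1,1,1,1,1]}' 40;  python3 -m crank '{"translation":[[0,0,0],[0,0,0],[0,0,0],[0,0,0],[0,0,0],[0,0,0],[0,0,0],[0,0,0]],"roll":[0,0,0,0,0,0,0,0],"fingers":[0,0,0,0,0,0,0,0]}' 40; python3 plan.py 410.8 -174 180 -93.2
```

```text
clock: 3.15
position: [0.5543, 0.2445, 0.0327]
ee_rot: [0.0, 0.684, 0.73, 0.0]
contact_force: [-0.0, -0.2, -0.4]
width: 0.0854
gripper_force: 0.0
clock: 3.95
position: [0.5547, 0.2443, 0.0331]
ee_rot: [0.0, 0.684, 0.73, 0.001]
contact_force: [-1.2, -0.0, 6.0]
width: 0.0432
gripper_force: 43.4
pos [554.7 244.3  33.1] az 3.7 q1 0.3 q6 0.24 t 4.0 w 43.2 gf 43.4 F [-1.2 -0.   6. ]
SHIFT [-408.  -170.5 -147.3] ROLL 1.692 or -1.45
```

```bash
python3 -m crank '{"translation":[[0,0,-5],[0,0,-15],[0,0,-30],[0,0,-40],[0,0,-40],[0,0,-17],[-20,-8,0],[-30,-13,0]],"roll":[0,0,0,0,0,0,0,0],"fingers":[0,0,0,0,0,0,0,0]}';  python3 -m crank '{"translation":[[-40,-17,0],[-40,-17,0],[-40,-17,0],[-40,-17,0],[-40,-17,0],[-40,-17,0],[-40,-17,0],[-40,-16,0]],"roll":[0,0,0,0,0,0,0,0],"fingers":[0,0,0,0,0,0,0,0]}';python3 -m crank '{"translation":[[-23,-10,0],[-15,-5,0],[0,0,0],[0,0,0],[0,0,0],[0,0,0],[0,0,0],[0,0,0]],"roll":[0,0.14,0.14,0.14,0.14,0.14,0.14,0.14],"fingers":[0,0,0,0,0,0,0,0]}';python3 -m crank '{"translation":[[0,0,0],[0,0,20],[0,0,20],[0,0,20],[0,0,20],[0,0,0]],"roll":[0.14,0.14,0.14,0.14,0.14,0.012],"fingers":[0,0,0,0,0,0]}'; python3 plan.py 410.8 -174 27 -93.2;python3 - <<'E'
from h import *
a=get_image('top')[190:290,270:430];b=get_image('side')[180:340,220:420]
cv2.imwrite('pics/c1.png',np.hstack([cv2.resize(a,(400,250)),cv2.resize(b,(312,250))]))
E
```

```text
clock: 4.75
position: [0.5368, 0.1935, 0.1795]
ee_rot: [0.0, 0.683, 0.73, 0.001]
contact_force: [0.2, -0.1, -3.8]
width: 0.0431
gripper_force: 42.5
clock: 5.55
position: [0.4209, -0.1363, 0.1788]
ee_rot: [-0.001, 0.684, 0.73, -0.0]
contact_force: [0.6, -1.6, -1.8]
width: 0.0431
gripper_force: 42.5
clock: 6.35
position: [0.4093, -0.1737, 0.1787]
ee_rot: [-0.001, 0.948, 0.319, -0.001]
contact_force: [0.1, 0.1, -2.2]
width: 0.0429
gripper_force: 42.5
clock: 6.95
position: [0.4074, -0.1725, 0.0968]
ee_rot: [-0.002, 1.0, -0.028, -0.003]
contact_force: [-0.3, 0.7, -2.4]
width: 0.0432
gripper_force: 42.4
pos [ 407.4 -172.5   96.8] az -93.2 q1 -0.56 q6 1.07 t 7.0 w 43.2 gf 42.4 F [-0.3  0.7 -2.4]
SHIFT [ 3.9  1.5 69.7] ROLL -0.001 or 3.141
```

View pics/c1.png

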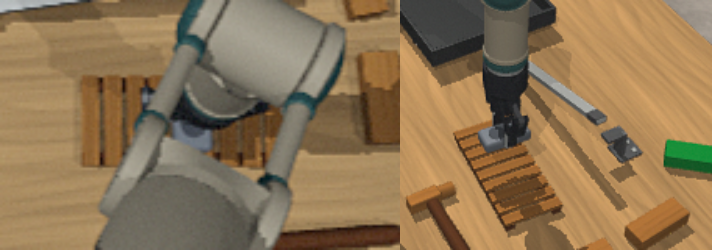

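The stone is held over the rack, aligned with the slats. I'll lower it and let go.

```bash
python3 -m crank '{"translation":[[4,1.5,20],[0,0,20],[0,0,15],[0,0,8],[0,0,4],[0,0,2],[0,0,0]],"roll":[0,0,0,0,0,0,0],"fingers":[0,0,0,0,0,0,0]}'; python3 plan.py 410.8 -174 26 -93.2
```

```text
clock: 7.75
position: [0.4144, -0.1761, 0.0308]
ee_rot: [0.0, 1.0, -0.028, 0.001]
contact_force: [0.0, -0.1, -1.7]
width: 0.0431
gripper_force: 42.4
pos [ 414.4 -176.1   30.8] az -93.2 q1 -0.56 q6 1.07 t 7.8 w 43.1 gf 42.4 F [ 0.  -0.1 -1.7]
SHIFT [-3.7 -1.9  4.8] ROLL 0.0 or -3.141
```

```bash
python3 -m crank '{"translation":[[-2,-1,2],[0,0,2],[0,0,1],[0,0,0],[0,0,0],[0,0,0],[0,0,0]],"roll":[0,0,0,0,0,0,0],"fingers":[0,0,0,0,0.7,0.7,1]}'; python3 -m crank '{"translation":[[0,0,-10],[0,0,-25],[0,0,-40],[0,0,-40],[0,0,-40],[0,0,-20],[0,0,0],[0,0,0]],"roll":[0,0,0,-0.14,-0.14,-0.14,-0.14,-0.14],"fingers":[1,1,1,1,1,1,1,1]}'; python3 -m crank '{"translation":[[0,0,0],[0,0,0],[0,0,0],[0,0,0],[0,0,0],[0,0,0],[0,0,0]],"roll":[-0.14,-0.14,-0.14,-0.14,-0.14,-0.14,-0.1],"fingers":[1,1,1,1,1,1,1]}'; python3 plan.py 557 -176 180 1.1;python3 - <<'E'
from meas import *
im=get_image('top');s=get_image('side')
cv2.imwrite('pics/top.raw2.png',im);cv2.imwrite('pics/side.raw2.png',s)
cv2.imwrite('pics/c2.png',np.hstack([cv2.resize(im[150:290,240:450],(480,320)),cv2.resize(s[190:350,240:440],(400,320))])[:, :800])
# side: bar tail/grip predicted pixel
print(proj('side',[[.557,-.176,.111],[.558,-.243,.139]]),proj('side',[.41,-.174,.042]))
E
```

```text
clock: 8.45
position: [0.4123, -0.1749, 0.0255]
ee_rot: [0.0, 1.0, -0.028, 0.0]
contact_force: [-1.0, 0.5, -0.7]
width: 0.0725
gripper_force: 0.0
clock: 9.25
position: [0.4124, -0.175, 0.2023]
ee_rot: [0.001, 0.948, 0.319, 0.001]
contact_force: [-0.5, -0.7, -0.2]
width: 0.0855
gripper_force: 0.0
clock: 9.95
position: [0.4118, -0.1746, 0.2011]
ee_rot: [0.0, 0.701, 0.713, 0.0]
contact_force: [-0.2, -0.4, 0.6]
width: 0.0849
gripper_force: 0.0
pos [ 411.8 -174.6  201.1] az 1.0 q1 -0.56 q6 -0.57 t 9.9 w 84.9 gf 0.0 F [-0.2 -0.4  0.6]
SHIFT [ -3.9 145.1  21.2] ROLL -0.001 or 3.14
[[332.71392789 246.86666736]
 [346.72649657 254.74506723]] [[286.39602128 280.83319077]]
```

View pics/c2.png

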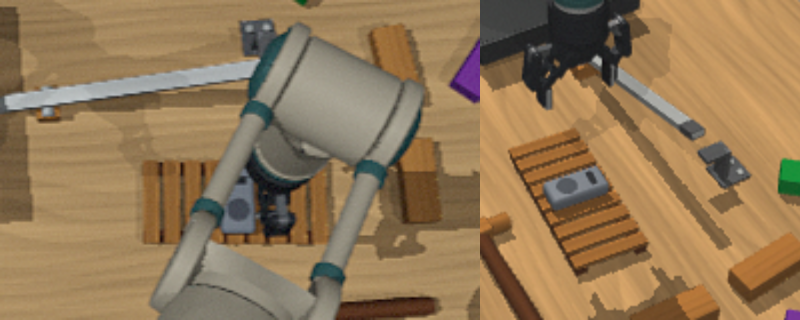

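The stone lies flat across the slats. The bar's tail in the side view matches the prediction to about 1 px. On to the bar.

```bash
python3 -m crank '{"translation":[[-1,20,0],[-1,35,0],[-1,40,0],[-1,30,0],[0,15,0],[0,5,0],[0,0,15],[0,0,25]],"roll":[0,0,0,0,0,0,0,0],"fingers":[1,1,1,1,1,1,1,1]}'; python3 -m crank '{"translation":[[0,0,25],[0,0,20],[0,0,15],[0,0,6],[0,0,0],[0,0,0],[0,0,0],[0,0,0]],"roll":[0,0,0,0,0,0,0,0],"fingers":[1,1,1,1,0,0,0,0]}' 40; python3 plan.py 557 -176 94 1.1
```

```text
clock: 10.85
position: [0.5577, -0.1773, 0.1618]
ee_rot: [0.002, 0.703, 0.711, 0.001]
contact_force: [0.6, -0.4, -1.3]
width: 0.0853
gripper_force: 0.0
clock: 11.65
position: [0.5579, -0.1772, 0.0953]
ee_rot: [0.001, 0.703, 0.712, 0.001]
contact_force: [2.5, -0.9, 1.8]
width: 0.0283
gripper_force: 1.0
pos [ 557.9 -177.2   95.3] az 0.7 q1 -0.43 q6 -0.44 t 11.7 w 28.3 gf 1.0 F [ 2.5 -0.9  1.8]
SHIFT [ 1.2 -0.9  1.3] ROLL -0.006 or 3.135
```

```bash
python3 -m crank '{"translation":[[0,0,0],[0,0,0],[0,0,0]],"roll":[0,0,0],"fingers":[0,0,0]}' 60; python3 -m crank '{"translation":[[-1.5,0,6],[-2,0,8],[-2,0,8],[-1.5,0,8],[-1.2,0,8],[-1,0,8],[0,0,0],[0,0,0]],"roll":[0,0,0,0,0,0,0,0],"fingers":[0,0,0,0,0,0,0,0]}' ; python3 plan.py 557 -187 24 1.1
```

```text
clock: 11.95
position: [0.5581, -0.1774, 0.0952]
ee_rot: [0.001, 0.703, 0.711, 0.001]
contact_force: [1.3, -1.6, 3.9]
width: 0.0208
gripper_force: 60.2
clock: 12.75
position: [0.559, -0.1881, 0.0499]
ee_rot: [0.003, 0.703, 0.712, 0.0]
contact_force: [1.2, -2.8, 9.0]
width: 0.0208
gripper_force: 61.3
pos [ 559.  -188.1   49.9] az 0.7 q1 -0.44 q6 -0.45 t 12.8 w 20.8 gf 61.3 F [ 1.2 -2.8  9. ]
SHIFT [ 1.2 -2.1 25.9] ROLL -0.006 or 3.135
```

```bash
python3 -m crank '{"translation":[[0,0,7],[0,0,7],[0,0,6],[0,0,4],[0,0,2],[0,0,0],[0,0,0]],"roll":[0,0,0,0,0,0,0],"fingers":[0,0,0,0,0,0,0]}' ; python3 plan.py 557 -187 24 1.1; python3 - <<'E'
from h import *
s=get_image('side');cv2.imwrite('pics/c3.png',cv2.resize(s[130:300,200:400],(800,600)[:1]+(680,))[:600]);
cv2.imwrite('pics/c3.png',cv2.resize(s[150:300,200:400],(800,600)))
E
```

```text
clock: 13.45
position: [0.5596, -0.1897, 0.0255]
ee_rot: [0.004, 0.702, 0.712, -0.0]
contact_force: [-0.7, -7.9, 15.7]
width: 0.0206
gripper_force: 62.9
pos [ 559.6 -189.7   25.5] az 0.8 q1 -0.44 q6 -0.45 t 13.4 w 20.6 gf 62.9 F [-0.7 -7.9 15.7]
SHIFT [ 2.8 -2.6  1.4] ROLL -0.005 or 3.136
```

View pics/c3.png

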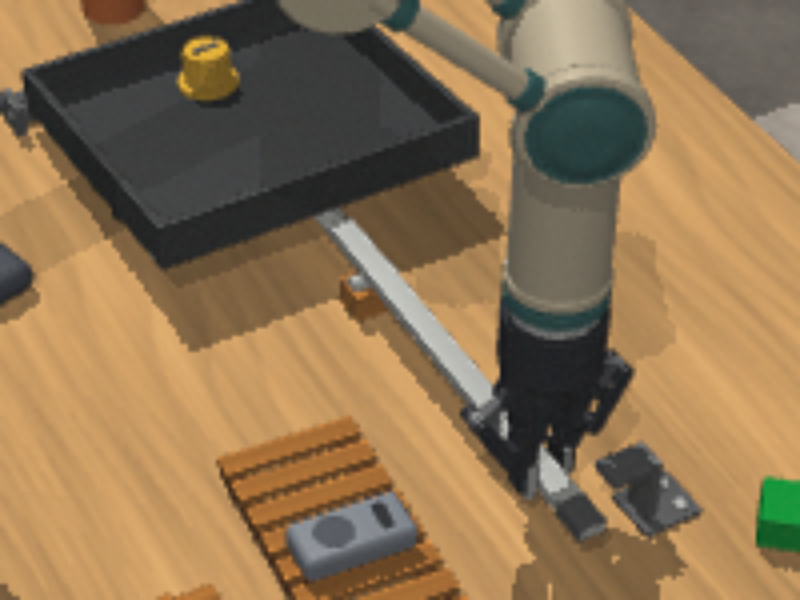

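The bar is level, tail just on the −x side of the lip, tray edge up. Next I swing it under.

```bash
python3 -m crank '{"translation":[[0,3,1.5],[0,5,0],[0,6,0],[0.5,6,0],[0.5,6,0],[0.5,5,0],[0,0,0],[0,0,0]],"roll":[-0.01,-0.02,-0.025,-0.025,-0.025,-0.02,0,0],"fingers":[0,0,0,0,0,0,0,0]}' ; python3 plan.py 589 -187 24 7.5
```

```text
clock: 14.3
position: [0.5911, -0.1877, 0.0242]
ee_rot: [0.006, 0.657, 0.754, -0.001]
contact_force: [-0.8, -11.5, 13.7]
width: 0.0207
gripper_force: 63.6
pos [ 591.1 -187.7   24.2] az 7.9 q1 -0.42 q6 -0.55 t 14.3 w 20.7 gf 63.6 F [ -0.8 -11.5  13.7]
SHIFT [ 1.  -2.   0.2] ROLL 0.006 or -3.135
```

```bash
python3 -m crank '{"translation":[[0,0,-1.5],[0,0,-1.5],[0,0,-1.5],[0,0,-1.5],[0,0,-1],[0,0,0],[0,0,0]],"roll":[0,0,0,0,0,0,0],"fingers":[0,0,0,0,0,0,0]}' ; python3 -m crank '{"translation":[[0,0,0],[0,0,0],[0,0,0],[0,0,0],[0,0,0]],"roll":[0,0,0,0,0],"fingers":[0.3,0.5,0.7,1,1]}' ;python3 -m crank '{"translation":[[0,0,-10],[0,0,-25],[0,0,-35],[0,0,-40],[0,0,-40],[0,0,-30],[0,0,0]],"roll":[0,0,0,0,0,0,0],"fingers":[1,1,1,1,1,1,1]}' ; python3 plan.py 589 -187 24 7.5; python3 - <<'E'
from meas import *
s=get_image('side');t=get_image('top')
cv2.imwrite('pics/c4.png',np.hstack([cv2.resize(s[150:350,200:460],(416,320)),cv2.resize(t[130:270,260:440],(384,320))]))
hsv=cv2.cvtColor(t,cv2.COLOR_BGR2HSV);H,S,V=[hsv[...,i].astype(int) for i in range(3)]
print(rect(np.uint8((S>140)&(V>110)&(H<18))*255,'top',.03,(395,140,460,280)))
hs=cv2.cvtColor(s,cv2.COLOR_BGR2HSV);H,S,V=[hs[...,i].astype(int) for i in range(3)]
for u,v in((337,349),(384,322)): print(hs[v-4,u])
print(proj('side',[[.581,-.4055,.03],[.42,-.415,.03]]))
E
```

```text
clock: 15.0
position: [0.5913, -0.1875, 0.0311]
ee_rot: [0.006, 0.657, 0.754, -0.0]
contact_force: [1.4, -9.6, 11.7]
width: 0.0208
gripper_force: 63.2
clock: 15.5
position: [0.5872, -0.182, 0.0271]
ee_rot: [-0.001, 0.656, 0.754, -0.0]
contact_force: [-0.8, 1.1, 0.0]
width: 0.0814
gripper_force: 0.0
clock: 16.2
position: [0.5906, -0.1836, 0.2141]
ee_rot: [0.005, 0.657, 0.754, 0.002]
contact_force: [0.1, 0.3, 0.7]
width: 0.0851
gripper_force: 0.0
pos [ 590.6 -183.6  214.1] az 7.9 q1 -0.41 q6 -0.55 t 16.2 w 85.1 gf 0.0 F [0.1 0.3 0.7]
SHIFT [ -2.1  -3.9 190.1] ROLL 0.007 or -3.134
[(424.4, -414.5, 105.8, 50.9, -3.2)]
[ 14 172 181]
[ 13 163 116]
[[384.03581089 319.24534778]
 [334.38971909 345.30139927]]
```

View pics/c4.png

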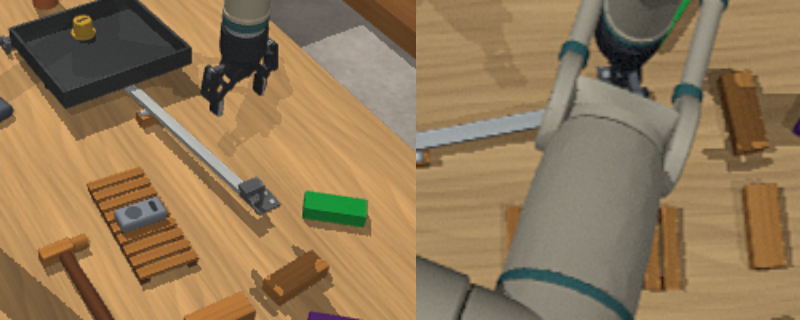

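The bar sits under the lip and holds the tray up. The packers have not moved. Next is packer A (the far one), gripped 25 mm off its centre.

```bash
python3 plan.py 556.2 -408.5 150 -83; python3 -m crank '{"translation":[[-20,0,0],[-35,-1,0],[-40,-1,0],[-40,-1,0],[-40,-1,0],[-30,0,0],[-13,0,0],[-4,0,0]],"roll":[0,0,0,0,0,0,0,0],"fingers":[1,1,1,1,1,1,1,1]}';python3 -m crank '{"translation":[[0,0,0],[0,0,0],[0,0,10],[0,0,20],[0,0,20],[0,0,15],[0,0,0],[0,0,0]],"roll":[0.14,0.14,0.14,0.14,0.14,0.14,0.14,0.14],"fingers":[1,1,1,1,1,1,1,1]}';python3 -m crank '{"translation":[[0,0,0],[0,0,0],[0,0,0],[0,0,0],[0,0,0]],"roll":[0.14,0.14,0.14,0.046,0],"fingers":[1,1,1,1,1]}';python3 plan.py 556.2 -408.5 60 -83
```

```text
pos [ 588.  -182.5  209. ] az 7.9 q1 -0.41 q6 -0.55 t 16.3 w 85.4 gf 0.0 F [-0.8 -0.2 -0.7]
SHIFT [-219.4  -62.7   59.1] ROLL 1.587 or -1.555
clock: 17.1
position: [0.6136, -0.4048, 0.2054]
ee_rot: [-0.002, 0.657, 0.753, -0.0]
contact_force: [0.1, 0.4, -0.1]
width: 0.0853
gripper_force: 0.0
clock: 17.9
position: [0.6139, -0.4006, 0.1415]
ee_rot: [-0.002, 0.958, 0.288, -0.001]
contact_force: [0.4, 0.5, 0.9]
width: 0.0853
gripper_force: 0.0
clock: 18.4
position: [0.6144, -0.4012, 0.1426]
ee_rot: [-0.001, 0.998, 0.062, -0.0]
contact_force: [0.3, 0.6, 0.5]
width: 0.0854
gripper_force: 0.0
pos [ 614.4 -401.2  142.6] az -82.9 q1 -0.67 q6 0.77 t 18.4 w 85.4 gf 0.0 F [0.3 0.6 0.5]
SHIFT [-58.6   0.2  82.6] ROLL 0.002 or -3.139
```

```bash
cat > pk.py <<'E'
from meas import *
# packer tops seen from the side view: bright lit orange top face
s=get_image('side');hs=cv2.cvtColor(s,cv2.COLOR_BGR2HSV);H,S,V=[hs[...,i].astype(int) for i in range(3)]
m=np.uint8((S>148)&(H<16)&(V>60))*255
print('side',rect(m,'side',.02,(300,290,430,380)))
t=get_image('top');hs=cv2.cvtColor(t,cv2.COLOR_BGR2HSV);H,S,V=[hs[...,i].astype(int) for i in range(3)]
print('top',rect(np.uint8((S>145)&(V>60)&(H<18))*255,'top',.03,(395,140,460,280)))
E
python3 - <<'E'
import pk
from h import *
s0=cv2.imread('pics/side.raw2.png')
hs=cv2.cvtColor(s0,cv2.COLOR_BGR2HSV);H,S,V=[hs[...,i].astype(int) for i in range(3)]
print('ref',pk.rect(np.uint8((S>148)&(H<16)&(V>60))*255,'side',.02,(300,290,430,380)))
E
python3 -m crank '{"translation":[[-12,0,10],[-20,0,10],[-16,0,10],[-8,0,10],[-2.5,0,5],[0,0,0]],"roll":[0,0,0,0,0,0],"fingers":[1,1,1,1,1,1]}'; python3 plan.py 556.2 -408.5 8 -83
python3 - <<'E'
from h import *
s=get_image('side');cv2.imwrite('pics/c5.png',cv2.resize(s[220:370,300:450],(500,500)))
E
```

```text
side [(425.1, -420.0, 119.8, 58.7, -0.5), (580.7, -409.4, 125.1, 56.4, 7.3), (438.7, -264.2, 103.2, 60.3, 60.8)]
top []
ref [(425.0, -420.0, 119.8, 58.6, -0.5), (580.8, -409.4, 125.4, 56.3, 7.5), (438.7, -264.2, 103.2, 60.3, 60.8)]
clock: 19.1
position: [0.5562, -0.4097, 0.0969]
ee_rot: [-0.001, 0.998, 0.061, -0.0]
contact_force: [0.2, 0.2, -0.1]
width: 0.0853
gripper_force: 0.0
pos [ 556.2 -409.7   96.9] az -83.0 q1 -0.74 q6 0.71 t 19.1 w 85.3 gf 0.0 F [ 0.2  0.2 -0.1]
SHIFT [ 0.2 -1.1 88.9] ROLL 0.001 or -3.141
```

View pics/c5.png

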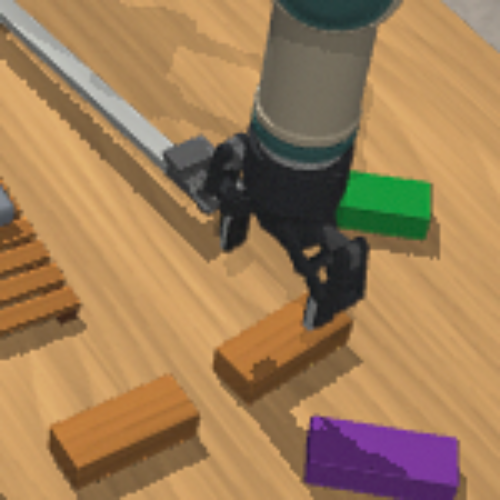

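The open fingers are over packer A, and both packers are where they were. Descend and grip.

```bash
python3 -m crank '{"translation":[[0,-1,25],[0,0,30],[0,0,18],[0,0,10],[0,0,5],[0,0,0]],"roll":[0,0,0,0,0,0],"fingers":[1,1,1,1,1,1]}'; python3 -m crank '{"translation":[[0,0,0],[0,0,0],[0,0,0],[0,0,0],[0,0,0],[0,0,0],[0,0,0]],"roll":[0,0,0,0,0,0,0],"fingers":[0,0,0,0,0,0,0]}' 50;  python3 -m crank '{"translation":[[0,0,-5],[0,0,-20],[0,0,-35],[0,0,-40],[0,0,-35],[0,0,-15],[0,0,0]],"roll":[0,0,0,0,0,-0.1,-0.14],"fingers":[0,0,0,0,0,0,0]}';python3 -m crank '{"translation":[[0,0,0],[0,0,0],[0,0,0],[0,0,0],[0,0,0],[0,0,0],[0,0,0],[0,0,0]],"roll":[-0.14,-0.14,-0.14,-0.14,-0.14,-0.14,-0.14,-0.14],"fingers":[0,0,0,0,0,0,0,0]}';python3 -m crank '{"translation":[[0,0,0],[0,0,0]],"roll":[-0.118,0],"fingers":[0,0]}'; python3 plan.py 663.5 31 150 1.65
```

```text
clock: 19.75
position: [0.5569, -0.4093, 0.0098]
ee_rot: [0.0, 0.998, 0.062, 0.0]
contact_force: [-0.6, -0.1, 0.6]
width: 0.0852
gripper_force: 0.0
clock: 20.45
position: [0.5569, -0.4098, 0.011]
ee_rot: [0.001, 0.998, 0.061, 0.001]
contact_force: [-0.8, -0.7, 5.3]
width: 0.043
gripper_force: 53.6
clock: 21.15
position: [0.5574, -0.4101, 0.1633]
ee_rot: [0.002, 0.983, 0.183, 0.002]
contact_force: [0.2, -0.5, -1.6]
width: 0.0427
gripper_force: 52.9
clock: 21.95
position: [0.5558, -0.4088, 0.159]
ee_rot: [-0.001, 0.736, 0.677, -0.0]
contact_force: [-0.5, -0.0, -1.6]
width: 0.0429
gripper_force: 52.8
clock: 22.15
position: [0.5559, -0.4088, 0.1591]
ee_rot: [-0.001, 0.697, 0.718, 0.0]
contact_force: [0.3, 0.5, -0.8]
width: 0.0428
gripper_force: 52.8
pos [ 555.9 -408.8  159.1] az 1.7 q1 -0.73 q6 -0.76 t 22.1 w 42.8 gf 52.8 F [ 0.3  0.5 -0.8]
SHIFT [436.4 120.7   9.5] ROLL 0.001 or -3.141
```

```bash
python3 -m crank '{"translation":[[15,4,0],[30,8,0],[38,11,0],[40,11,0],[40,11,0],[40,11,0],[40,11,0],[40,11,0]],"roll":[0,0,0,0,0,0,0,0],"fingers":[0,0,0,0,0,0,0,0]}'; python3 -m crank '{"translation":[[40,11,0],[40,11,0],[35,10,0],[25,7,0],[10,3,0],[3,1,0],[0,0,0]],"roll":[0,0,0,0,0,0,0],"fingers":[0,0,0,0,0,0,0]}';python3 plan.py 663.5 31 60 1.65
```

```text
clock: 22.95
position: [0.6255, -0.121, 0.1598]
ee_rot: [-0.0, 0.697, 0.717, 0.0]
contact_force: [0.7, 0.2, -1.0]
width: 0.0425
gripper_force: 52.8
clock: 23.65
position: [0.6638, 0.03, 0.1597]
ee_rot: [-0.0, 0.697, 0.718, -0.0]
contact_force: [-0.6, -0.3, -1.7]
width: 0.0428
gripper_force: 52.8
pos [663.8  30.  159.7] az 1.7 q1 -0.06 q6 -0.09 t 23.6 w 42.8 gf 52.8 F [-0.6 -0.3 -1.7]
SHIFT [ 1.  -0.2 99.7] ROLL 0.001 or -3.141
```

```bash
python3 -m crank '{"translation":[[1,0,20],[0,0,35],[0,0,35],[0,0,30],[0,0,15],[0,0,8],[0,0,3],[0,0,0]],"roll":[0,0,0,0,0,0,0,0],"fingers":[0,0,0,0,0,0,0,0]}'; python3 plan.py 661.8 91 13 1.65;python3 - <<'E'
from h import *
s=get_image('side');t=get_image('top');cv2.imwrite('pics/c6.png',np.hstack([cv2.resize(s[130:260,200:340],(431,400)),cv2.resize(t[120:260,150:280],(369,400))]))
E
```

```text
clock: 24.45
position: [0.6645, 0.0304, 0.0143]
ee_rot: [0.0, 0.697, 0.717, 0.0]
contact_force: [-0.8, -0.5, -1.7]
width: 0.0427
gripper_force: 52.9
pos [664.5  30.4  14.3] az 1.7 q1 -0.06 q6 -0.09 t 24.4 w 42.7 gf 52.9 F [-0.8 -0.5 -1.7]
SHIFT [60.6 -1.   1.3] ROLL 0.0 or -3.141
```

View pics/c6.png

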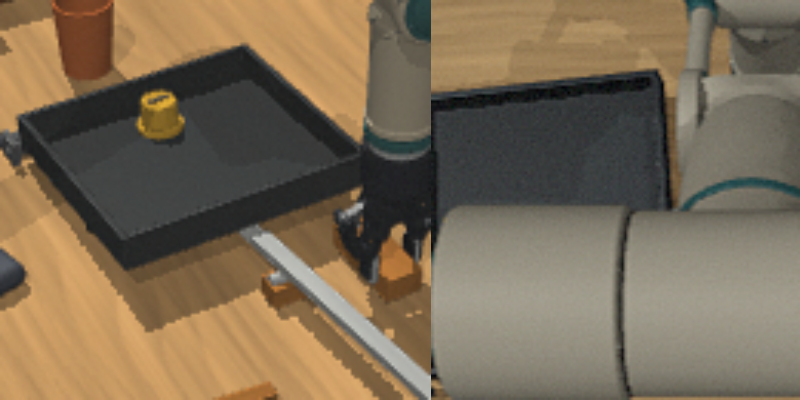

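The packer is low in front of the raised edge, to the right of the bar. Slide it in.

```bash
python3 -m crank '{"translation":[[6,0,1],[10,0,0],[10,0,0],[10,0,0],[10,0,0],[8,0,0],[5,0,0],[1.5,0,0]],"roll":[0,0,0,0,0,0,0,0],"fingers":[0,0,0,0,0,0,0,0]}'; python3 -m crank '{"translation":[[0,0,1],[0,0,1],[0,0,0.5],[0,0,0]],"roll":[0,0,0,0],"fingers":[0,0,0,0]}';python3 plan.py 661.8 91 10 1.65
```

```text
clock: 25.35
position: [0.6623, 0.0925, 0.0128]
ee_rot: [-0.0, 0.696, 0.718, 0.0]
contact_force: [0.0, -0.2, -1.1]
width: 0.0427
gripper_force: 52.9
clock: 25.75
position: [0.6624, 0.0915, 0.011]
ee_rot: [0.0, 0.697, 0.717, 0.0]
contact_force: [-1.1, 1.0, 4.3]
width: 0.0431
gripper_force: 53.4
pos [662.4  91.5  11. ] az 1.7 q1 0.03 q6 0.0 t 25.8 w 43.1 gf 53.4 F [-1.1  1.   4.3]
SHIFT [-0.5 -0.6  1. ] ROLL 0.001 or -3.141
```

```bash
python3 -m crank '{"translation":[[0,0,0],[0,0,0],[0,0,0],[0,0,0],[-5,0,-10],[-10,0,-25],[-10,0,-40],[-10,0,-40]],"roll":[0,0,0,0,0,0,0,0],"fingers":[0.5,0.7,0.9,1,1,1,1,1]}'; python3 -m crank '{"translation":[[0,0,-30],[0,0,-10],[0,0,0],[0,0,0]],"roll":[0,0,0,0],"fingers":[1,1,1,1]}';python3 plan.py 398 -415 150 -90.7; python3 - <<'E'
import pk
E
```

```text
clock: 26.55
position: [0.663, 0.056, 0.1265]
ee_rot: [-0.0, 0.696, 0.718, -0.0]
contact_force: [0.4, -0.4, 0.0]
width: 0.0856
gripper_force: 0.0
clock: 26.95
position: [0.6624, 0.0568, 0.1639]
ee_rot: [-0.001, 0.696, 0.718, -0.001]
contact_force: [0.2, 0.2, -0.0]
width: 0.0856
gripper_force: 0.0
pos [662.4  56.8 163.9] az 1.7 q1 -0.02 q6 -0.05 t 26.9 w 85.6 gf 0.0 F [ 0.2  0.2 -0. ]
SHIFT [-463.6 -278.4   14.5] ROLL 1.613 or -1.528
side [(424.8, -420.8, 119.3, 57.2, -0.5), (439.8, -264.8, 103.2, 62.8, 60.8)]
top [(424.3, -412.8, 112.1, 51.5, -0.9)]
```

```bash
python3 -m crank '{"translation":[[-12,-7,0],[-25,-15,0],[-35,-21,0],[-35,-21,0],[-35,-21,0],[-35,-21,0],[-35,-21,0],[-35,-21,0]],"roll":[0,0,0,0,0,0,0,0],"fingers":[1,1,1,1,1,1,1,1]}'; python3 -m crank '{"translation":[[-35,-21,0],[-35,-21,0],[-35,-21,0],[-35,-21,0],[-35,-21,0],[-25,-15,0],[-13,-8,0],[-4,-3,0]],"roll":[0,0,0,0.05,0.1,0.14,0.14,0.14],"fingers":[1,1,1,1,1,1,1,1]}';python3 -m crank '{"translation":[[0,0,0],[0,0,10],[0,0,20],[0,0,20],[0,0,10],[0,0,0],[0,0,0],[0,0,0]],"roll":[0.14,0.14,0.14,0.14,0.14,0.14,0.14,0.063],"fingers":[1,1,1,1,1,1,1,1]}';python3 plan.py 398 -415 97 -90.7
```

```text
clock: 27.85
position: [0.5206, -0.1961, 0.1643]
ee_rot: [-0.001, 0.696, 0.718, -0.001]
contact_force: [-0.1, -0.3, 0.2]
width: 0.0856
gripper_force: 0.0
clock: 28.65
position: [0.3854, -0.4091, 0.1641]
ee_rot: [-0.001, 0.872, 0.489, -0.001]
contact_force: [0.6, 0.6, 0.5]
width: 0.0856
gripper_force: 0.0
clock: 29.45
position: [0.3868, -0.4072, 0.1041]
ee_rot: [-0.001, 1.0, -0.008, -0.001]
contact_force: [-0.3, -0.8, 0.2]
width: 0.0852
gripper_force: 0.0
pos [ 386.8 -407.2  104.1] az -90.9 q1 -0.93 q6 0.65 t 29.4 w 85.2 gf 0.0 F [-0.3 -0.8  0.2]
SHIFT [11.4  7.7  7. ] ROLL -0.004 or 3.138
```

```bash
python3 -m crank '{"translation":[[6,4,10],[5.5,3.5,25],[0,0,25],[0,0,18],[0,0,10],[0,0,5],[0,0,0]],"roll":[0,0,0,0,0,0,0],"fingers":[1,1,1,1,1,1,1]}'; python3 plan.py 398 -415 10 -90.7; python3 -m crank '{"translation":[[0,0,0],[0,0,0],[0,0,0],[0,0,0],[0,0,0],[0,0,0],[0,0,0]],"roll":[0,0,0,0,0,0,0],"fingers":[0,0,0,0,0,0,0]}' 50;  python3 -m crank '{"translation":[[0,0,-5],[0,0,-20],[0,0,-35],[0,0,-40],[0,0,-35],[0,0,-15],[0,0,0]],"roll":[0,0,0,0,0,-0.1,-0.14],"fingers":[0,0,0,0,0,0,0]}';python3 -m crank '{"translation":[[0,0,0],[0,0,0],[0,0,0],[0,0,0],[0,0,0],[0,0,0],[0,0,0],[0,0,0]],"roll":[-0.14,-0.14,-0.14,-0.14,-0.14,-0.14,-0.14,-0.14],"fingers":[0,0,0,0,0,0,0,0]}';python3 -m crank '{"translation":[[0,0,0],[0,0,0],[0,0,0]],"roll":[-0.14,-0.11,0],"fingers":[0,0,0]}'; python3 plan.py 443.6 24.6 150 1.65
```

```text
clock: 30.15
position: [0.3993, -0.4152, 0.0116]
ee_rot: [-0.0, 1.0, -0.006, -0.0]
contact_force: [1.1, -0.2, 0.1]
width: 0.0854
gripper_force: 0.0
pos [ 399.3 -415.2   11.6] az -90.7 q1 -0.93 q6 0.66 t 30.1 w 85.4 gf 0.0 F [ 1.1 -0.2  0.1]
SHIFT [-1.3 -0.2  1.6] ROLL 0.0 or -3.141
clock: 30.85
position: [0.4001, -0.416, 0.0134]
ee_rot: [0.001, 1.0, -0.006, 0.001]
contact_force: [0.2, -0.3, 6.2]
width: 0.0427
gripper_force: 53.2
clock: 31.55
position: [0.4005, -0.4165, 0.1654]
ee_rot: [0.002, 0.993, 0.116, 0.001]
contact_force: [-0.3, -0.3, -1.2]
width: 0.0429
gripper_force: 52.4
clock: 32.35
position: [0.3992, -0.4148, 0.1619]
ee_rot: [-0.001, 0.78, 0.626, 0.0]
contact_force: [0.4, 0.3, -0.5]
width: 0.0426
gripper_force: 52.4
clock: 32.65
position: [0.3992, -0.4149, 0.1619]
ee_rot: [-0.001, 0.698, 0.717, 0.0]
contact_force: [-0.3, 0.2, -0.9]
width: 0.0426
gripper_force: 52.4
pos [ 399.2 -414.9  161.9] az 1.5 q1 -0.93 q6 -0.95 t 32.6 w 42.6 gf 52.4 F [-0.3  0.2 -0.9]
SHIFT [438.1  56.2  12.3] ROLL -0.002 or 3.14
```

```bash
python3 -m crank '{"translation":[[15,2,0],[30,4,0],[38,5,0],[40,5,0],[40,5,0],[40,5,0],[40,5,0],[40,5,0]],"roll":[0,0,0,0,0,0,0,0],"fingers":[0,0,0,0,0,0,0,0]}'; python3 -m crank '{"translation":[[40,5,0],[40,5,0],[36,5,0],[25,3,0],[10,2,0],[4,0,0],[0,0,0]],"roll":[0,0,0,0,0,0,0],"fingers":[0,0,0,0,0,0,0]}';python3 -m crank '{"translation":[[0,0,20],[0,0,35],[0,0,35],[0,0,30],[0,0,15],[0,0,8],[0,0,3],[0,0,0]],"roll":[0,0,0,0,0,0,0,0],"fingers":[0,0,0,0,0,0,0,0]}';python3 plan.py 441.9 84.6 16 1.65
```

```text
clock: 33.45
position: [0.427, -0.1287, 0.1623]
ee_rot: [-0.0, 0.698, 0.716, 0.0]
contact_force: [1.1, 0.2, -0.4]
width: 0.0429
gripper_force: 52.4
clock: 34.15
position: [0.4433, 0.024, 0.1623]
ee_rot: [0.0, 0.697, 0.717, -0.0]
contact_force: [-1.1, -0.9, -1.2]
width: 0.0431
gripper_force: 52.4
clock: 34.95
position: [0.4441, 0.0235, 0.0165]
ee_rot: [0.0, 0.698, 0.716, 0.0]
contact_force: [-0.1, 0.1, -1.4]
width: 0.0426
gripper_force: 52.3
pos [444.1  23.5  16.5] az 1.5 q1 -0.1 q6 -0.13 t 35.0 w 42.6 gf 52.3 F [-0.1  0.1 -1.4]
SHIFT [61.2 -0.6  0.5] ROLL -0.003 or 3.139
```

```bash
python3 -m crank '{"translation":[[6,0,1],[10,0,0],[10,0,0],[10,0,0],[10,0,0],[8,0,0],[5,0,0],[2,-0.5,0]],"roll":[0,0,0,0,0,0,0,0],"fingers":[0,0,0,0,0,0,0,0]}'; python3 -m crank '{"translation":[[0,0,1],[0,0,1],[0,0,0.5],[0,0,0]],"roll":[0,0,0,0],"fingers":[0,0,0,0]}';python3 plan.py 441.9 84.6 13 1.65;  python3 -m crank '{"translation":[[0,0,0],[0,0,0],[0,0,0],[0,0,0],[-5,0,-10],[-10,0,-25],[-10,0,-40],[-10,0,-40]],"roll":[0,0,0,0,0,0,0,0],"fingers":[0.5,0.7,0.9,1,1,1,1,1]}'; python3 -m crank '{"translation":[[-15,0,-30],[-30,0,-10],[-40,0,0],[-30,0,0],[-15,0,0],[0,0,0]],"roll":[0,0,0,0,0,0],"fingers":[1,1,1,1,1,1]}';python3 plan.py 589 -187 150 7.9
python3 - <<'E'
from h import *
s=get_image('side');t=get_image('top');cv2.imwrite('pics/c7.png',np.hstack([cv2.resize(s[140:290,200:350],(400,400)),cv2.resize(t[120:270,140:290],(400,400))]))
E
```

```text
clock: 35.75
position: [0.4416, 0.0857, 0.0153]
ee_rot: [0.0, 0.697, 0.717, 0.0]
contact_force: [-0.3, 0.5, -0.3]
width: 0.043
gripper_force: 52.3
clock: 36.15
position: [0.4415, 0.0849, 0.0134]
ee_rot: [-0.0, 0.698, 0.716, 0.0]
contact_force: [-2.4, 1.7, 6.4]
width: 0.043
gripper_force: 53.1
pos [441.5  84.9  13.4] az 1.5 q1 0.03 q6 0.01 t 36.1 w 43.0 gf 53.1 F [-2.4  1.7  6.4]
SHIFT [-0.3  0.4  0.4] ROLL -0.002 or 3.139
clock: 36.95
position: [0.4419, 0.0494, 0.1293]
ee_rot: [-0.0, 0.697, 0.717, -0.0]
contact_force: [-0.4, 0.1, 0.2]
width: 0.0854
gripper_force: 0.0
clock: 37.55
position: [0.4461, -0.0821, 0.1684]
ee_rot: [0.001, 0.699, 0.715, -0.0]
contact_force: [-1.0, 0.6, 0.5]
width: 0.0855
gripper_force: 0.0
pos [446.1 -82.1 168.4] az 1.4 q1 -0.34 q6 -0.36 t 37.5 w 85.5 gf 0.0 F [-1.   0.6  0.5]
SHIFT [-108.3  140.3   18.7] ROLL -0.114 or 3.028
```

View pics/c7.png

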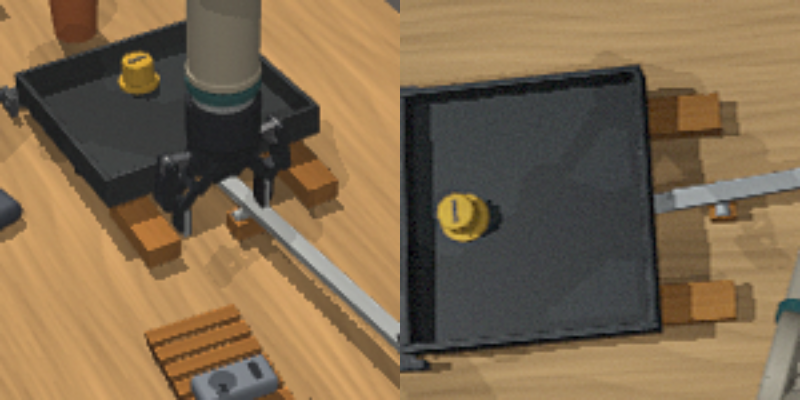

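Both packers are under the edge, one either side of the bar, ends at crop (720,115) and (735,302). I'll check the overlap and return to the bar.

```bash
python3 - <<'E'
from h import *
a=np.radians(1.65);X=np.array([np.cos(a),np.sin(a)]);Y=np.array([-X[1],X[0]])
for x,y in((720,115),(735,302)):
    p=onz('top',140+(x-400)/2.667,120+y/2.667,.03)[:2]*1000-[550.4,137.8];print((X@p).round(1),(Y@p).round(1))
E
python3 -m crank '{"translation":[[-12,16,0],[-25,32,0],[-28,37,0],[-25,32,0],[-13,17,0],[-5,6,0],[0,0,0]],"roll":[0,0,-0.03,-0.03,-0.03,-0.024,0],"fingers":[1,1,1,1,1,1,1]}'; python3 plan.py 589 -187 100 7.9
```

```text
102.8 -79.7
-116.5 -79.6
clock: 38.35
position: [0.5908, -0.1806, 0.1673]
ee_rot: [-0.001, 0.655, 0.755, -0.0]
contact_force: [-0.0, 0.7, 0.4]
width: 0.0854
gripper_force: 0.0
pos [ 590.8 -180.6  167.3] az 8.1 q1 -0.41 q6 -0.55 t 38.4 w 85.4 gf 0.0 F [-0.   0.7  0.4]
SHIFT [-6.1 -2.6 67.3] ROLL 0.004 or -3.137
```

```bash
python3 -m crank '{"translation":[[-3,-1,15],[-3,0,30],[0,0,35],[0,0,30],[0,0,17],[0,0,8],[0,0,3],[0,0,0]],"roll":[0,0,0,0,0,0,0,0],"fingers":[1,1,1,1,1,1,1,1]}'; python3 plan.py 589 -187 29 7.9; python3 -m crank '{"translation":[[0,0,0],[0,0,0],[0,0,0],[0,0,0],[0,0,0],[0,0,0],[0,0,0],[0,0,0]],"roll":[0,0,0,0,0,0,0,0],"fingers":[0.3,0.2,0,0,0,0,0,0]}' 60; python3 -m crank '{"translation":[[0,0,2],[0,0,2],[0,0,2],[0,0,1],[0,0,0],[0,0,0]],"roll":[0,0,0,0,0,0],"fingers":[0,0,0,0,0,0]}'; python3 plan.py 589 -187 24 7.9
```

```text
clock: 39.15
position: [0.5905, -0.1871, 0.0305]
ee_rot: [0.0, 0.655, 0.755, 0.0]
contact_force: [0.4, -0.3, 0.8]
width: 0.0853
gripper_force: 0.0
pos [ 590.5 -187.1   30.5] az 8.1 q1 -0.42 q6 -0.56 t 39.1 w 85.3 gf 0.0 F [ 0.4 -0.3  0.8]
SHIFT [ 0.3 -1.5  1.5] ROLL 0.003 or -3.138
clock: 39.95
position: [0.5911, -0.1877, 0.0304]
ee_rot: [0.001, 0.656, 0.755, 0.0]
contact_force: [0.3, 0.4, 6.1]
width: 0.0207
gripper_force: 59.0
clock: 40.55
position: [0.5914, -0.1877, 0.0251]
ee_rot: [0.001, 0.656, 0.755, 0.001]
contact_force: [-1.3, 1.5, 13.9]
width: 0.0212
gripper_force: 60.0
pos [ 591.4 -187.7   25.1] az 8.0 q1 -0.42 q6 -0.56 t 40.5 w 21.2 gf 60.0 F [-1.3  1.5 13.9]
SHIFT [ 1.1 -2.3  1. ] ROLL 0.002 or -3.139
```

```bash
python3 -m crank '{"translation":[[0,-3,1],[0,-5,0],[0,-6,0],[-0.5,-6,0],[-0.5,-6,0],[-0.5,-5,0],[0,0,0],[0,0,0]],"roll":[0.01,0.02,0.025,0.025,0.025,0.02,0,0],"fingers":[0,0,0,0,0,0,0,0]}' ; python3 plan.py 559 -189 24 0.8; python3 -m crank '{"translation":[[0,0,-2],[0,0,-3],[0,0,-3],[0,0,-3],[0,0,-3],[0,0,-2],[0,0,0],[0,0,0]],"roll":[0,0,0,0,0,0,0,0],"fingers":[0,0,0,0,0,0,0,0]}'; python3 -m crank '{"translation":[[0.2,0,-1],[0.2,0,-2],[0.2,0,-1],[0,0,0]],"roll":[0,0,0,0],"fingers":[0,0,0,0]}'
```

```text
clock: 41.35
position: [0.563, -0.1903, 0.0244]
ee_rot: [0.002, 0.701, 0.713, 0.003]
contact_force: [3.9, 7.4, 14.0]
width: 0.0207
gripper_force: 59.1
pos [ 563.  -190.3   24.4] az 0.9 q1 -0.45 q6 -0.47 t 41.4 w 20.7 gf 59.1 F [ 3.9  7.4 14. ]
SHIFT [ 1.3 -4.   0.4] ROLL 0.002 or -3.14
clock: 42.15
position: [0.562, -0.1897, 0.0387]
ee_rot: [0.001, 0.701, 0.713, 0.003]
contact_force: [4.1, 8.4, 5.3]
width: 0.0206
gripper_force: 58.5
clock: 42.55
position: [0.5617, -0.1894, 0.0425]
ee_rot: [0.001, 0.701, 0.713, 0.002]
contact_force: [3.8, 7.3, 4.7]
width: 0.0208
gripper_force: 58.5
```

```bash
python3 -m crank '{"translation":[[0.2,0,-2],[0.2,0,-2],[0.2,0,-1],[0,0,0],[0,0,0]],"roll":[0,0,0,0,0],"fingers":[0,0,0,0,0]}';  python3 -m crank '{"translation":[[0.3,0,-2],[0.3,0,-2],[0.2,0,-1],[0,0,0],[0,0,0]],"roll":[0,0,0,0,0],"fingers":[0,0,0,0,0]}'; python3 - <<'E'
from h import *
s=get_image('side');cv2.imwrite('pics/c8.png',cv2.resize(s[140:290,200:400],(800,600)))
E
```

```text
clock: 43.05
position: [0.5615, -0.1889, 0.0473]
ee_rot: [0.001, 0.701, 0.713, 0.002]
contact_force: [3.4, 7.6, 4.6]
width: 0.0207
gripper_force: 58.7
clock: 43.55
position: [0.56, -0.1885, 0.051]
ee_rot: [-0.001, 0.701, 0.713, 0.001]
contact_force: [2.9, 3.5, -2.0]
width: 0.0207
gripper_force: 58.8
```

View pics/c8.png

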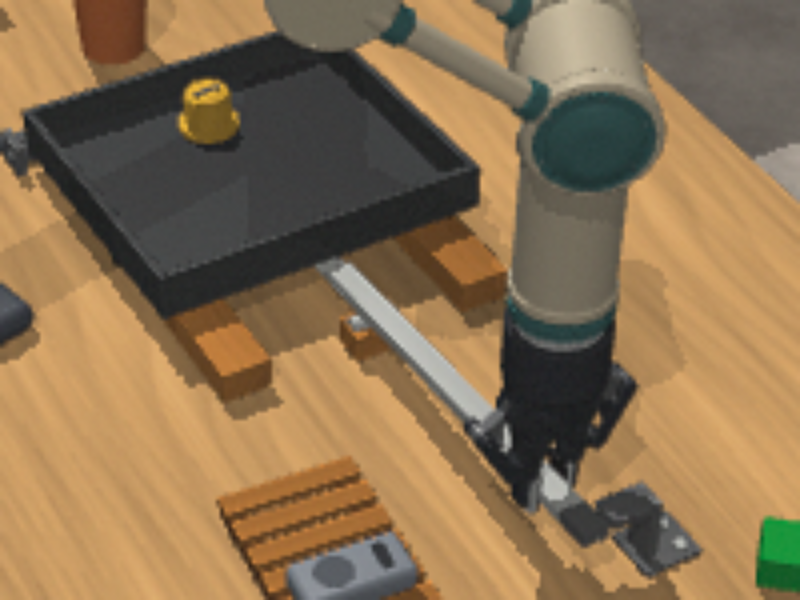

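Tray is resting on both packers and the bar is clear of the keeper and unloaded. Release, retreat, and measure the cap.

```bash
python3 -m crank '{"translation":[[0,-2,0],[0,-1,0],[0,0,0],[0,0,0],[0,0,0],[0,0,0],[0,0,-10],[0,0,-25]],"roll":[0,0,0,0,0,0,0,0],"fingers":[0,0,0.2,0.4,0.7,1,1,1]}';  python3 -m crank '{"translation":[[0,0,-35],[0,0,-40],[0,0,-40],[0,-15,-15],[0,-30,0],[0,-30,0],[0,-15,0],[0,0,0]],"roll":[0,0,0,0,0,0,0,0],"fingers":[1,1,1,1,1,1,1,1]}'; python3 - <<'E'
from meas import *
im=get_image('top');hsv=cv2.cvtColor(im,cv2.COLOR_BGR2HSV);H,S,V=[hsv[...,i].astype(int) for i in range(3)]
print('cap',rect(np.uint8((S>120)&(V>90))*255,'top',.06,(145,180,185,220)))
s=get_image('side');hs=cv2.cvtColor(s,cv2.COLOR_BGR2HSV);H,S,V=[hs[...,i].astype(int) for i in range(3)]
m=np.uint8((S>150)&(V>60)&(H>17));m[:150]=0;m[190:]=0;m[:,:235]=0;m[:,272:]=0
v,u=np.nonzero(m);print(u.min(),u.max(),v.min(),v.max(),proj('side',[[.544,.352,.053],[.544,.352,.068]]),proj('top',[[.544,.352,.053],[.544,.352,.068]]))
cv2.imwrite('pics/c9.png',np.hstack([cv2.resize(im[170:240,130:220],(400,311)),cv2.resize(s[140:210,220:310],(400,311))]))
E
python3 plan.py 544 352 200 -113
```

```text
clock: 44.4
position: [0.5549, -0.1894, 0.0856]
ee_rot: [-0.002, 0.701, 0.713, -0.001]
contact_force: [0.6, 0.4, -0.2]
width: 0.0852
gripper_force: 0.0
clock: 45.2
position: [0.4653, -0.1913, 0.2176]
ee_rot: [0.0, 0.702, 0.712, 0.0]
contact_force: [1.0, 0.3, -0.2]
width: 0.0854
gripper_force: 0.0
cap [(543.8, 351.5, 52.8, 50.5, -0.4)]
245 259 160 175 [[249.6481605  166.89086917]
 [249.48423727 163.4327656 ]] [[163.89687404 201.83320949]
 [162.63902047 200.69531643]]
pos [ 467.8 -191.8  217.3] az 0.9 q1 -0.53 q6 -0.54 t 45.3 w 85.7 gf 0.0 F [0.5 0.3 0.1]
SHIFT [542.5  84.6  17.2] ROLL 1.988 or -1.154
```

View pics/c9.png

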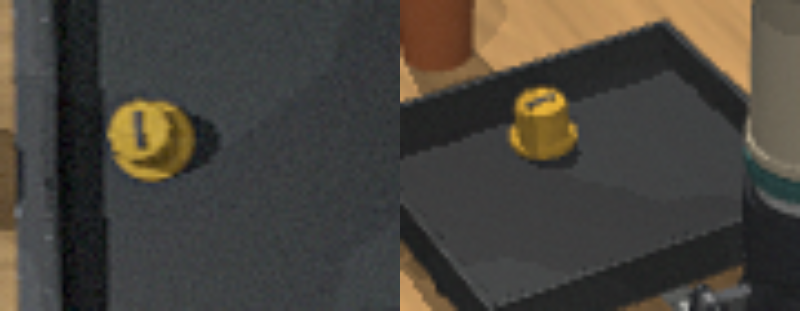

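The cap is in view: top face at crop (138,130) in the top view and (540,98) in the side view. I'll triangulate it.

```bash
python3 - <<'E'
from h import *
A=np.zeros((3,3));b=np.zeros(3)
for n,u,v in(('top',130+138/4.444+.0,170+130/4.444),('side',220+140/4.444,140+98/4.444)):
    o,d=ray(n,u,v);d/=np.linalg.norm(d);M=np.eye(3)-np.outer(d,d);A+=M;b+=M@o;print(onz(n,u,v,.068)*1000)
print(np.linalg.solve(A,b)*1000)
E
python3 -m crank '{"translation":[[15,2,0],[30,5,0],[38,6,0],[38,6,0],[38,6,0],[38,6,0],[38,6,0],[38,6,0]],"roll":[0,0,0,0,0,0,0,0],"fingers":[0.9,0.8,0.7,0.65,0.65,0.65,0.65,0.65]}'; python3 -m crank '{"translation":[[38,6,0],[38,6,0],[38,6,0],[38,6,0],[38,6,0],[35,6,0],[25,4,0],[15,2,0]],"roll":[0,0,0,0,0,0,0.05,0.1],"fingers":[0.65,0.65,0.65,0.65,0.65,0.65,0.65,0.65]}'; python3 -m crank '{"translation":[[0,0,0],[0,0,0],[0,0,0],[0,0,0],[0,0,0],[0,0,0],[0,0,0],[0,0,0]],"roll":[0.14,0.14,0.14,0.14,0.14,0.14,0.14,0.14],"fingers":[0.65,0.65,0.65,0.65,0.65,0.65,0.65,0.65]}'; python3 -m crank '{"translation":[[0,0,0],[0,0,0],[0,0,0],[0,0,0],[0,0,0],[0,0,0]],"roll":[0.14,0.14,0.14,0.14,0.14,0.0],"fingers":[0.65,0.65,0.65,0.65,0.65,0.65]}';python3 plan.py 545.5 354 90 -113
```

```text
[548.63278147 356.65694393  68.        ]
[553.8410351  356.16486547  68.        ]
[551.03056387 355.9362404   68.34689108]
clock: 46.1
position: [0.506, 0.0855, 0.2165]
ee_rot: [-0.0, 0.701, 0.713, 0.0]
contact_force: [-0.1, 0.4, 0.3]
width: 0.0559
gripper_force: 0.0
clock: 46.9
position: [0.5435, 0.3523, 0.2158]
ee_rot: [-0.001, 0.753, 0.658, 0.0]
contact_force: [-0.0, -1.3, 0.4]
width: 0.0557
gripper_force: 0.0
clock: 47.7
position: [0.5435, 0.3499, 0.2161]
ee_rot: [-0.0, 0.988, 0.155, -0.0]
contact_force: [0.0, 0.6, 0.1]
width: 0.0556
gripper_force: 0.0
clock: 48.3
position: [0.5435, 0.3496, 0.2161]
ee_rot: [-0.0, 0.982, -0.19, -0.0]
contact_force: [-0.4, 0.8, 0.3]
width: 0.0556
gripper_force: 0.0
pos [543.5 349.6 216.1] az -111.9 q1 0.46 q6 2.42 t 48.3 w 55.6 gf 0.0 F [-0.4  0.8  0.3]
SHIFT [  0.3  -4.8 126.1] ROLL 0.02 or -3.122
```

```bash
python3 -m crank '{"translation":[[1,-6,15],[0,0,30],[0,0,35],[0,0,30],[0,0,25],[0,0,15],[0,0,8],[0,0,0]],"roll":[0,0,0,0,0,0,0,0],"fingers":[0.65,0.65,0.65,0.65,0.65,0.65,0.65,0.65]}' 30; python3 -m crank '{"translation":[[0,0,6],[0,0,5],[0,0,3],[0,0,0],[0,0,0]],"roll":[0,0,0,0,0],"fingers":[0.65,0.65,0.65,0.65,0.65]}'; python3 plan.py 547 355 43 -113; python3 -m crank '{"translation":[[0,0,0],[0,0,0],[0,0,0],[0,0,0],[0,0,0],[0,0,0]],"roll":[0,0,0,0,0,0],"fingers":[0,0,0,0,0,0]}';  python3 plan.py 547 355 43 -113
```

```text
clock: 49.1
position: [0.5461, 0.3531, 0.0567]
ee_rot: [0.001, 0.982, -0.19, -0.001]
contact_force: [0.9, -0.8, 0.4]
width: 0.0556
gripper_force: 0.0
clock: 49.6
position: [0.5472, 0.3531, 0.0451]
ee_rot: [-0.0, 0.982, -0.19, 0.0]
contact_force: [-0.2, -0.6, -0.2]
width: 0.0554
gripper_force: 0.0
pos [547.2 353.1  45.1] az -112.0 q1 0.47 q6 2.42 t 49.6 w 55.4 gf 0.0 F [-0.2 -0.6 -0.2]
SHIFT [-0.9 -1.7  2.1] ROLL 0.018 or -3.123
clock: 50.2
position: [0.5492, 0.3568, 0.0468]
ee_rot: [-0.004, 0.982, -0.191, 0.002]
contact_force: [0.7, 7.3, 2.3]
width: 0.039
gripper_force: 30.1
pos [549.2 356.8  46.8] az -112.0 q1 0.47 q6 2.42 t 50.2 w 39.0 gf 30.1 F [0.7 7.3 2.3]
SHIFT [-1.4  2.5  3.8] ROLL 0.017 or -3.124
```

```bash
python3 -m crank '{"translation":[[1.5,-4,0],[0,0,0],[0,0,0],[0,0,0],[0,0,0]],"roll":[0,0,0,0,0],"fingers":[0.3,0.6,0.6,0.6,0.6]}'; python3 -m crank '{"translation":[[0,0,0],[0,0,0],[0,0,0],[0,0,0],[0,0,0]],"roll":[0,0,0,0,0],"fingers":[0,0,0,0,0]}' 30;  python3 plan.py 551 356 43 -113
```

```text
clock: 50.7
position: [0.5499, 0.3559, 0.0446]
ee_rot: [0.0, 0.982, -0.191, -0.0]
contact_force: [0.1, -0.5, -0.8]
width: 0.0511
gripper_force: 0.0
clock: 51.2
position: [0.5502, 0.3565, 0.0451]
ee_rot: [-0.0, 0.982, -0.19, 0.0]
contact_force: [-0.1, 2.0, 3.6]
width: 0.0391
gripper_force: 30.0
pos [550.2 356.5  45.1] az -112.0 q1 0.47 q6 2.42 t 51.2 w 39.1 gf 30.0 F [-0.1  2.   3.6]
SHIFT [0.9 0.2 2.1] ROLL 0.018 or -3.123
```

```bash
python3 -m crank '{"translation":[[0,0,-0.2],[0,0,-0.2],[0,0,-0.2],[0,0,-0.2],[0,0,-0.2],[0,0,-0.2],[0,0,-0.2],[0,0,-0.2]],"roll":[-0.05,-0.1,-0.12,-0.12,-0.12,-0.12,-0.12,-0.12],"fingers":[0,0,0,0,0,0,0,0]}' 40;  python3 plan.py 551 356 43 -113; python3 -c "
from h import *;print(manip.get_state()['moment'])"
```

```text
clock: 52.0
position: [0.5501, 0.3564, 0.0464]
ee_rot: [-0.0, 0.97, 0.243, 0.0]
contact_force: [-0.1, 2.2, 1.1]
width: 0.0387
gripper_force: 41.0
pos [550.1 356.4  46.4] az -61.8 q1 0.47 q6 1.55 t 52.0 w 38.7 gf 41.0 F [-0.1  2.2  1.1]
SHIFT [0.6 0.8 3.4] ROLL 0.893 or -2.249
[ 0.15116439  0.09848131 -0.10526138]
```

Forces stay low and the moment about z is about 0.1 N m, so the cap is turning. Continue: 2.63 rad to go.

```bash
python3 -m crank '{"translation":[[0,0,-0.2],[0,0,-0.2],[0,0,-0.2],[0,0,-0.2],[0,0,-0.2],[0,0,-0.2],[0,0,-0.2],[0,0,-0.2]],"roll":[-0.13,-0.13,-0.13,-0.13,-0.13,-0.13,-0.13,-0.13],"fingers":[0,0,0,0,0,0,0,0]}';python3 -m crank '{"translation":[[0,0,-0.2],[0,0,-0.2],[0,0,-0.2],[0,0,-0.2],[0,0,-0.2],[0,0,-0.2],[0,0,-0.2],[0,0,-0.2]],"roll":[-0.13,-0.13,-0.13,-0.13,-0.13,-0.13,-0.13,-0.13],"fingers":[0,0,0,0,0,0,0,0]}';  python3 plan.py 551 356 43 88; python3 -c "
from h import *;print(manip.get_state()['moment'])"; python3 -m crank '{"translation":[[0,0,-0.2],[0,0,-0.2],[0,0,-0.2],[0,0,0],[0,0,0],[0,0,0]],"roll":[-0.13,-0.13,-0.13,-0.06,0,0],"fingers":[0,0,0,0,0,0]}';  python3 plan.py 551 356 43 88; python3 -c "
from h import *;print(manip.get_state()['moment'])"
```

```text
clock: 52.8
position: [0.5499, 0.3564, 0.0477]
ee_rot: [-0.0, 0.721, 0.693, 0.0]
contact_force: [1.3, 2.8, -0.2]
width: 0.0388
gripper_force: 40.1
clock: 53.6
position: [0.5499, 0.3559, 0.0491]
ee_rot: [-0.0, 0.281, 0.96, -0.0]
contact_force: [1.3, 3.8, -0.1]
width: 0.0386
gripper_force: 40.2
pos [549.9 355.9  49.1] az 57.4 q1 0.47 q6 -0.53 t 53.6 w 38.6 gf 40.2 F [ 1.3  3.8 -0.1]
SHIFT [-0.9  0.7  6.1] ROLL -0.535 or 2.607
[-0.46977794  0.20208017 -0.14111036]
clock: 54.2
position: [0.5501, 0.3558, 0.0497]
ee_rot: [0.0, 0.063, 0.998, -0.001]
contact_force: [1.5, 1.7, -1.9]
width: 0.0386
gripper_force: 40.3
pos [550.1 355.8  49.7] az 82.8 q1 0.47 q6 -0.98 t 54.2 w 38.6 gf 40.3 F [ 1.5  1.7 -1.9]
SHIFT [-0.8  0.3  6.7] ROLL -0.09 or 3.051
[-0.77257454 -0.13439791  0.09687421]
```

```bash
for i in 1; do python3 -m crank '{"translation":[[0,0,0],[0,0,0],[0,0,0],[0,0,0]],"roll":[-0.07,-0.06,0,0],"fingers":[0,0,0,0]}';  python3 plan.py 551 356 43 88; python3 -c "
from h import *;print(manip.get_state()['moment'])"; done; python3 -m crank '{"translation":[[0,0,0],[0,0,0],[0,0,0],[0,0,0]],"roll":[-0.05,-0.04,0,0],"fingers":[0,0,0,0]}';  python3 plan.py 551 356 43 88; python3 -c "
from h import *;print(manip.get_state()['moment'])"
```

```text
clock: 54.6
position: [0.5493, 0.3561, 0.0502]
ee_rot: [-0.001, -0.001, 1.0, 0.0]
contact_force: [-0.3, 2.2, 1.2]
width: 0.039
gripper_force: 40.5
pos [549.3 356.1  50.2] az 90.1 q1 0.47 q6 -1.11 t 54.6 w 39.0 gf 40.5 F [-0.3  2.2  1.2]
SHIFT [-1.7 -0.1  7.2] ROLL 0.037 or -3.104
[-0.43182624  0.26380376 -0.60295201]
clock: 55.0
position: [0.5506, 0.3564, 0.05]
ee_rot: [0.001, -0.046, 0.999, 0.0]
contact_force: [3.1, 1.5, -3.6]
width: 0.0387
gripper_force: 42.1
pos [550.6 356.4  50. ] az 95.3 q1 0.47 q6 -1.2 t 55.0 w 38.7 gf 42.1 F [ 3.1  1.5 -3.6]
SHIFT [-0.4 -0.4  7. ] ROLL 0.127 or -3.014
[-0.08630348 -0.34411903 -1.01967374]
```

The moment rose to about 1 N m, so the cap is at its stop. Release, lift, retreat and check.

```bash
python3 -m crank '{"translation":[[0,0,0],[0,0,0],[0,0,0],[0,0,-5],[0,0,-15],[0,0,-30],[0,0,-40],[0,0,-40]],"roll":[0,0,0,0,0,0,0,0],"fingers":[0.6,0.6,0.6,0.6,0.6,0.6,0.6,0.6]}'; python3 -m crank '{"translation":[[0,0,-30],[0,0,-15],[0,-20,0],[0,-35,0],[0,-40,0],[0,-40,0],[0,-40,0],[0,-40,0]],"roll":[0,0,0,0,0,0,0,0],"fingers":[0.6,0.6,0.6,0.6,0.6,0.6,0.6,0.6]}';python3 -m crank '{"translation":[[40,-30,0],[45,-20,0],[40,0,0],[30,0,0],[15,0,0],[0,0,0]],"roll":[0,0,0,0,0,0],"fingers":[0.6,0.6,0.6,0.6,0.6,0.6]}'; python3 plan.py 551 356 43 88;  python3 - <<'E'
from h import *
s=get_image('side');t=get_image('top');cv2.imwrite('pics/c10.png',np.hstack([cv2.resize(s[130:330,190:390],(400,400)),cv2.resize(t[110:280,120:400],(400,400))]))
E
```

```text
clock: 55.8
position: [0.5494, 0.3559, 0.1816]
ee_rot: [-0.0, -0.048, 0.999, -0.0]
contact_force: [1.3, 0.8, -0.5]
width: 0.0512
gripper_force: 0.0
clock: 56.6
position: [0.569, 0.1391, 0.224]
ee_rot: [-0.001, -0.048, 0.999, -0.001]
contact_force: [0.3, 0.1, -0.4]
width: 0.0513
gripper_force: 0.0
clock: 57.2
position: [0.4037, 0.0756, 0.2248]
ee_rot: [-0.001, -0.047, 0.999, -0.0]
contact_force: [0.0, -0.6, 0.5]
width: 0.0513
gripper_force: 0.0
pos [403.7  75.6 224.8] az 95.4 q1 0.02 q6 -1.65 t 57.2 w 51.3 gf 0.0 F [ 0.  -0.6  0.5]
SHIFT [-173.4  265.3  181.6] ROLL 0.13 or -3.012
```

View pics/c10.png

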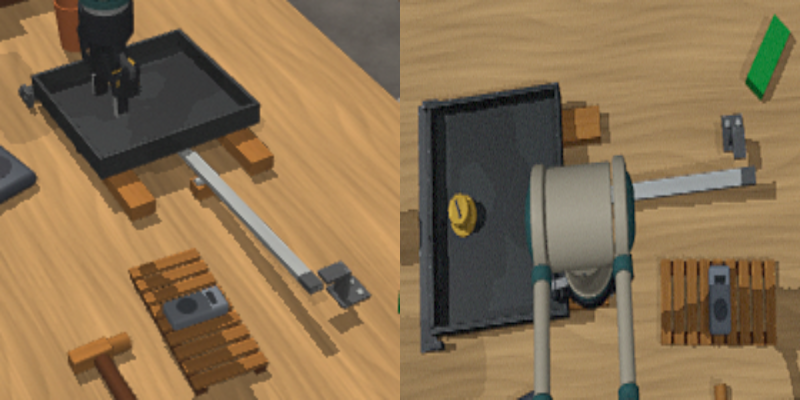

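The stone is on the rack, the tray rests on both packers, the bar is clear of the keeper, and the cap's slot has turned about 200°. The robot is in free air, so I'm handing in.

```bash
python3 -c "
from rig import manip
print(manip.sign_off())"
```

```text
the job is handed in; nothing more can be done
None
```

The job is done and handed in at about 57 s of robot time: the tray's one stone is flat on the rack, the tray rests on both packers with the bar freed from the keeper, and the drain cap is unscrewed to its stop; no verdict was returned.

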